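# Unlock the desk rail and take the scanner cradle off for cleaning

## Task

Take the scanner cradle off the desk rail for cleaning: pull up the red gate knob at the rail's open end, turn it anticlockwise (seen from above) until it can be pushed fully back down in its second notch, about 55 to 85 degrees round, and push it home there. Then slide the cradle without forcing it along the rail out past its open end, keeping it down on the bed until it is clear of the lips, lift it off, and set it down upright and flat in the green tray, without letting go of it in the air. Leave the other things on the desk where they are.

Things in the scene. Friction and masses are not known exactly. Their poses are not given: they have to be found in the camera images.
- rail: Fixed aluminium T-track rail. Origin: on the desk, on the track's centre line, at the open end of the lips; +x runs out of the open end, +y to the gate knob's side. Bed 44 mm wide, 10 mm high. For x -240 to 0 mm: channel 30 mm wide, z 10 to 19 mm, under two lips, z 19 to 25 mm, with a 14 mm slot between; a black block closes x = -240 mm.
- landing (a point): Point on the bed beyond the open end, at rail x = 38 mm, y = 0, z = 10 mm: bare landing from x = 0 to 85 mm, level with the channel floor. With the cradle's origin here it is clear of the lips and can be lifted straight up. Axes as the rail.
- plunger (a joint): How far the red gate knob is pulled up, m: 0 fully down (home), 0.012 upper stop. About 2.5 N of friction, no spring: it stays at the height where it is left. Down in a notch it can turn only a few degrees; raised at least 8 mm it clears the steel blocks that form the notches (their tops are 7 mm above the seated level).
- knob (a joint): Turn of the gate knob, rad: 0 locked (red arm across the landing stops the cradle), grows anticlockwise from above, stop at 1.7; friction 0.03 Nm. The second notch's centre lies somewhere from 1.00 to 1.45 rad, different each time; the knob drops in only within about 0.05 rad of it, elsewhere it rests on the blocks 7 mm up. In the notch the arm is clear of the cradle's path.
- knob_grip (a point): Grip point on the knob's upright axis, 60 mm above the desk when home; the axis stands at rail x = 20, y = 44 mm. The grip is a red upright bar 12 mm thick (point x), 34 mm long (point y; its -y points the way of the gate arm), from 42 to 72 mm above the desk. It rises and turns with the knob; when locked its axes are those of the rail.
- cradle: White scanner cradle, 110 to 230 g, captive in the track by its foot. Origin: centre of the foot's underside, 10 mm above the desk on the rail; x along the track, axes as the rail. Foot 56 x 26 x 6 mm, neck 10 mm wide, saddle 56 x 34 mm at z 16.5 to 24.5 mm, fork on its -y side to y = -52 mm (underside z = 17 mm). Clear of the lips when its origin is over 28 mm past the open end.
- cradle_grip (a point): Centre of the cradle's blue upright post, 62 mm above the cradle's origin; axes as the cradle. Post 28 mm (along x) x 18 mm (along y), from 24.5 to 80.5 mm above the cradle's origin. Gripped across the 28 mm, with the fingers before and behind it along the track, it passes the knob freely.
- tray: Green open tray fixed to the desk, outer 130 mm (x) x 170 mm (y) x 20 mm high, walls 5 mm, inner floor 5 mm above the desk. Origin: centre of its underside. The cradle's fork is high enough to pass over the wall. It stands at either of two places, swapped with a white rack of capped specimen tubes (84 mm high).
- scanner: White hand-held barcode scanner lying on the desk, about 200 x 46 x 40 mm; origin at its underside's centre. A bystander, to be left where it is.
- label_roll: White roll of labels standing flat, 68 mm across, 45 mm high; origin at its underside's centre. A bystander, to be left where it is.
- pen: Blue pen, 125 mm long, lying on the desk; origin at its underside's centre. A bystander, to be left where it is.
- sanitiser: Clear bottle with a blue cap, 60 mm across, 150 mm high; origin at its underside's centre. A bystander, to be left where it is.
- pen_cup: Black cup with pens, 76 mm across, 95 mm high (pens to 150 mm); origin at its underside's centre. A bystander, to be left where it is.
- mouse: Black computer mouse, 105 x 60 x 32 mm; origin at its underside's centre. A bystander, to be left where it is.
Mind the look-alikes: they are no part of the job. What is shaped like the cradle but brown is not meant.

How it is judged:
On the way, in this order (a step that is already met when the one before it is completed fails the run):
1. the gate knob is pulled up, the cradle still in the track (value of joint plunger above 0.006 m and x of cradle in the frame of rail below 0 m), for 0.1 s.
2. the knob is turned to the second notch and pushed home, the cradle still in the track (value of joint plunger below 0.0025 m and value of joint knob above 0.88 rad and x of cradle in the frame of rail below 0 m), for 0.2 s.
3. the cradle is slid out past the lips, still down on the bed (x of cradle in the frame of rail above 0.024 m and z of cradle in the frame of rail below 0.018 m and y of cradle in the frame of rail between -0.012 and 0.012 m), for 0.05 s.
4. the cradle is lifted off the rail (z of cradle in the frame of rail above 0.035 m), for 0.05 s.
At the end, for the whole second after the job is handed in: The cradle stands upright (within 6 degrees), released and at rest, its foot flat on the green tray's floor (within 4 mm), its origin within 48 mm (tray x) and 68 mm (tray y) of the tray's centre; the gate knob is home (within 2.5 mm) in the second notch (over 0.88 rad) (x of cradle in the frame of tray between -0.048 and 0.048 m and y of cradle in the frame of tray between -0.068 and 0.068 m and z of cradle in the frame of tray below 0.009 m and angle between cradle's own z axis and vertical below 0.1 rad and linear speed of cradle below 0.02 m/s and contact force between the fingers and cradle below 0.1 N and value of joint plunger below 0.0025 m and value of joint knob above 0.88 rad); the robot touches nothing.
It fails at once if the cradle is let go in the air (height (world z) of cradle above 0.035 m and contact force between the fingers and cradle below 0.05 N).
It fails at once if the cradle is forced hard against the rail or gate (over 60 N) (contact force between cradle and rail above 60 N).
It fails at once if a bystander is disturbed (moved more than 30 mm) (distance of any of scanner, label_roll, pen, sanitiser, pen_cup, mouse from where it was at the start of the episode above 0.03 m).
It also fails if it takes over 67 s, if anything falls off the work surface, if the arm or the gripper's body presses on something with over 40 N, if the wrist force passes 120 N, or if a joint passes its speed limit or range.

## Robot

A 7-joint arm with a two-finger parallel gripper is mounted at the origin on the work surface. World frame = base frame: x ahead of the robot, y to its left, z up, the work surface at z = 0. Lengths are in m, angles in rad, forces in N, time in s.
With the tool pointing down it reaches from about 0.425 to 0.925 m from the base axis. Payload 6.8 kg.
Tool frame: the origin (TCP) lies midway between the tips of the shut fingers; the grasp point (between the pads) lies 19 mm behind it; z points along the fingers, y is the line along which they close (so a half turn about z gives the same grasp; the last joint's range is limited). The gripper opens to 88 mm and grips with 3 to 60 N. Pads are 20 mm wide; open, the fingers measure 115 mm over their backs; the gripper's body (75 mm by 178 mm) begins 61 mm behind the grasp point.
Start: joints at [-1.262, 0.477, 0.022, 1.555, -0.011, 1.109, -0.083], TCP at [0.273, 0.617, 0.223] pointing down, gripper open.
Joint ranges: [-2.96, 2.96], [-0.34, 2.1], [-1.41, 1.46], [0.24, 2.44], [-1.37, 4.51], [0.17, 1.92], [-2.96, 2.96]. Speed limits (rad/s): [2.39, 2.39, 3.14, 3.14, 3.14, 3.14, 3.14].

## Interface

Orientations are given as a 3x3 rotation matrix whose columns are the frame's x, y, z axes.
In Python, from rig import * gives the robot as it stands.
- The arm moves only by the tool move_arm, never from a script. Its argument "increments" is one flat list of numbers, 7 for each row, row after row: the opening, from 0 (shut) to 1 (fully open), then the shift along the world's x, y, z in cm, then the turn, a rotation vector about the world's x, y, z in rad. A call has 1 to 20 rows; each row shifts and turns the commanded pose from where the row before left it; what a row does not reach is not made up. A row lasts 1/12 s, in which the tool goes at most 41.7 mm and 7.16 degrees, less where a joint would pass 70% of its speed; a pose out of reach is approached as far as the arm can. A call is refused whole if a number of a shift passes 4.17 or a number of a turn 0.125, either way. A call with a gripper value outside its range is refused whole. The fingers move at their own pace and stop on an object; "newtons" is the grip in N (left out, the last holds). Time passes only in rows, so rows that do not move let the fingers close. It gives the time, the measured TCP pose, the force, the opening and the grip force at its end, in the units of the state.
- state(): the state, without advancing time (a new reading comes with each control period).
- snapshot(name): name is "scene" or "top" or "wrist"; returns a dict with "image" (480x640x3 uint8, blue, green, red), "camera_matrix" (3x3 intrinsics, pixels), "k1" (the pictures are not rectified: a ray, as slopes to the right and down, at radius r is drawn at 1 + k1 r^2 times it, then the intrinsics apply), "xyz" and "rotation" of the camera in the world; the wrist camera has in their place "tool_from_camera" (4x4, takes a point from camera to tool coordinates, whose origin is the TCP and whose axes are the flange's). Camera axes: x right, y down, z forward; pixel columns grow to the right and rows downward; lengths in m; the calibration is good to about 2 mm. A picture is of the moment at which its call begins: read the wrist's pose just before it. There is no depth.
- job_done(): hands the job in; it is judged then, once.
Trained networks look in the newest picture that a camera, given by its name, has taken for a name from the list of things; names that differ only in an ending like _2 or _b are one class to them, and where a whole thing is asked for, a point or a joint stands for the part that bears it (a point fixed in the world has none). Each returns a list of dicts, best first, with "score" (0 to 1); they miss things now and then, are a little off and sometimes report something else, mostly with a low value. They report only what shows in the picture. A call takes as long as a camera call. They do not tell look-alikes from the thing itself.
- boxes_of(camera, label): "uv" ([column, row] in pixels, amid what is visible of it).
The state is a dict: "t": time; "joint_pos": joint angles; "qvel": joint speeds; "tau": joint torques, N m; "eef_pos": TCP position; "tcp_rot": TCP orientation; "ft_force": force on the tool from outside, world axes, zero at the start; "torque": the same for the moment, N m; "gripper_width": finger opening in m; "finger_force": force on a finger pad.
Only numpy, scipy, OpenCV 4.12 (cv2) and the standard library are available. Lean on these libraries where they do the work, as an engineer would, in place of code of your own. Each camera call takes 0.05 s, during which the arm holds its last target. There are 200 camera calls.

## Working session

There is one attempt and no reset: what is moved stays moved. The work goes in short steps, Python scripts to look and compute and a tool call to move; the robot and the scene stay as the last step left them, time stands still between calls to the robot, and variables do not carry over. Pictures are saved under pics/ and viewed, at most 10 in all, crops included, and the job is handed in when it is done.

Besides the shell and the picture viewer there is one more tool, called after "Call:" as name(argument=value, ...) on one line, values as JSON. move_arm: Moves the arm, as the interface text tells. Its arguments: {"type":"object","properties":{"increments":{"type":"array"},"newtons":{"type":"number"}},"required":["increments"]}

```bash
mkdir -p pics
cat > h.py <<'E'
from rig import *
import numpy as np, cv2
def cam(s):
    if 'xyz' in s: return np.array(s['xyz']),np.array(s['rotation'])
    st=state(); T=np.array(s['tool_from_camera']); R=np.array(st['tcp_rot'])
    return np.array(st['eef_pos'])+R@T[:3,3], R@T[:3,:3]
def ray(s,uv):
    K=np.array(s['camera_matrix']); d=np.array([(uv[0]-K[0,2])/K[0,0],(uv[1]-K[1,2])/K[1,1]])
    u=d.copy()
    for _ in range(20): u=d/(1+s['k1']*(u@u))
    o,R=cam(s); return o,R@np.array([u[0],u[1],1])
def at(s,uv,z):
    o,d=ray(s,uv); return (o+d*(z-o[2])/d[2])
def proj(s,p):
    o,R=cam(s); c=R.T@(np.array(p)-o); u=c[:2]/c[2]; u=u*(1+s['k1']*(u@u)); K=np.array(s['camera_matrix'])
    return np.array([K[0,0]*u[0]+K[0,2],K[1,1]*u[1]+K[1,2]])
E
python3 - <<'E'
from h import *
np.set_printoptions(precision=3,suppress=True)
Z=dict(rail=.02,knob_grip=.06,cradle=.03,cradle_grip=.09,tray=.01,scanner=.03,label_roll=.045,pen=.005,sanitiser=.1,pen_cup=.09,mouse=.03)
for c in ['top','scene']:
    s=snapshot(c); cv2.imwrite(f'pics/{c}0.png',s['image']); print(c,cam(s)[0],s['k1'])
    for l,z in Z.items():
        for b in boxes_of(c,l)[:3]: print(l,np.array(b['uv']),round(b['score'],2),at(s,b['uv'],z))
st=state();print(st['t'],st['tcp_rot'],st['gripper_width'])
E
```

```text
top [0.38  0.037 1.373] 0.014876285175608944
rail [356.  304.4] 0.75 [ 0.463 -0.031  0.02 ]
knob_grip [378.9 296.2] 0.58 [ 0.479 -0.078  0.06 ]
cradle [324.5 309.6] 0.93 [0.451 0.039 0.03 ]
cradle [233.  258.6] 0.85 [0.564 0.245 0.03 ]
cradle [316.6 134.1] 0.76 [0.856 0.059 0.03 ]
cradle_grip [322.9 134.9] 0.83 [0.833 0.044 0.09 ]
cradle_grip [320.1 305.7] 0.69 [0.456 0.049 0.09 ]
cradle_grip [262.9 370. ] 0.66 [0.323 0.167 0.09 ]
tray [306.1 206.1] 0.71 [0.69  0.082 0.01 ]
scanner [482.8 366.1] 0.92 [ 0.331 -0.303  0.03 ]
label_roll [386.5 200.8] 0.64 [ 0.694 -0.099  0.045]
pen [406.5 340.4] 0.65 [ 0.385 -0.143  0.005]
pen [179.5 343.2] 0.65 [0.377 0.363 0.005]
sanitiser [206.4 195.7] 0.97 [0.692 0.295 0.1  ]
pen_cup [161.5 258.2] 0.89 [0.557 0.389 0.09 ]
mouse [181.6 343.9] 0.63 [0.376 0.352 0.03 ]
scene [ 1.08  -0.657  0.997] 0.02162785513352199
rail [248.1 266.9] 0.82 [ 0.48 -0.03  0.02]
knob_grip [230.2 278.9] 0.77 [ 0.495 -0.102  0.06 ]
knob_grip [383.  165.2] 0.24 [0.565 0.399 0.06 ]
cradle [352.6 209.7] 0.89 [0.574 0.247 0.03 ]
cradle [261.5 230.5] 0.77 [0.441 0.067 0.03 ]
cradle [419.3 320.1] 0.65 [0.855 0.051 0.03 ]
cradle_grip [261.3 231.4] 0.8 [0.482 0.02  0.09 ]
cradle_grip [420.5 321.6] 0.74 [0.872 0.005 0.09 ]
cradle_grip [352.9 209.7] 0.64 [0.606 0.191 0.09 ]
tray [358.4 281.2] 0.64 [0.694 0.082 0.01 ]
scanner [100.4 325.3] 0.82 [ 0.346 -0.322  0.03 ]
label_roll [307.1 338.7] 0.95 [ 0.703 -0.123  0.045]
pen [235.8 276.9] 0.69 [ 0.467 -0.058  0.005]
pen [177.5 284.7] 0.57 [ 0.379 -0.147  0.005]
sanitiser [417.6 209.6] 0.78 [0.727 0.264 0.1  ]
sanitiser [310.5 161. ] 0.6 [0.437 0.267 0.1  ]
sanitiser [235.6 276.1] 0.53 [ 0.524 -0.114  0.1  ]
pen_cup [384.1 165.7] 0.93 [0.584 0.365 0.09 ]
pen_cup [416.3 207.4] 0.53 [0.717 0.279 0.09 ]
mouse [312.4 160.8] 0.75 [0.391 0.342 0.03 ]
1.2 [[-0.914  0.405 -0.   ]
 [ 0.405  0.914 -0.   ]
 [-0.    -0.    -1.   ]] 0.08782913120846675
```

```bash
python3 -c "
import cv2
a=cv2.imread('pics/top0.png');b=cv2.imread('pics/scene0.png')
cv2.imwrite('pics/top0c.png',cv2.resize(a[100:400,140:540],None,fx=2,fy=2,interpolation=3))
cv2.imwrite('pics/scene0c.png',cv2.resize(b[120:420,80:480],None,fx=2,fy=2,interpolation=3))"
```

```text
(no output)
```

View pics/top0c.png

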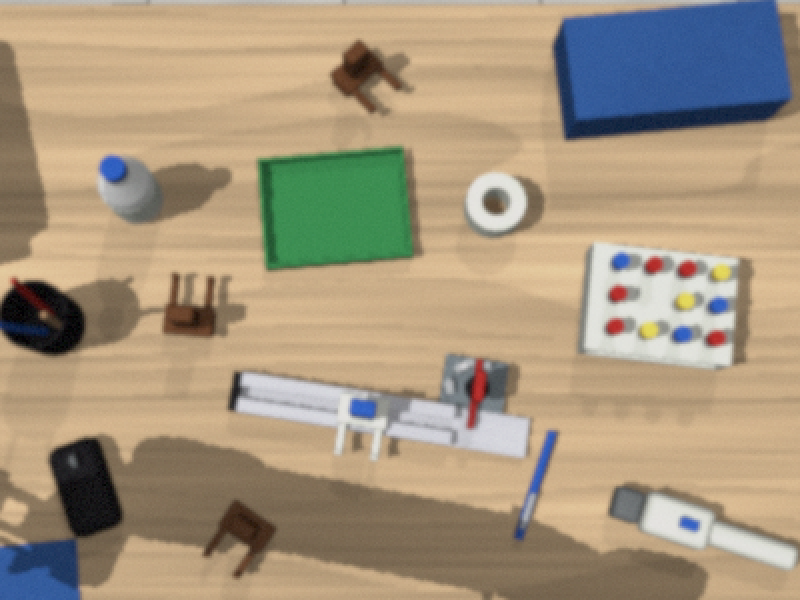

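View pics/scene0c.png

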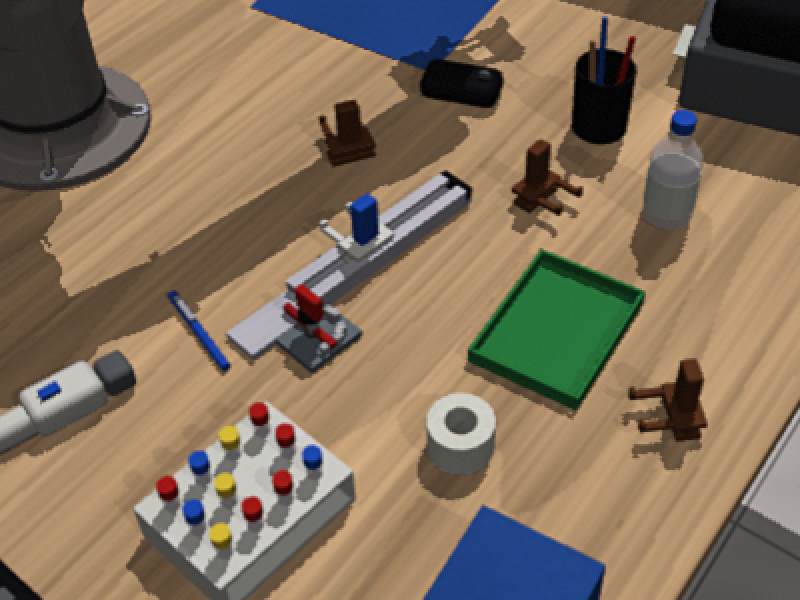

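The top crop shows the rail running left to right. The black block is at (236,390), the bare landing end at (527,438) and the red knob at (479,383). The white cradle with its blue post is at (363,408), and the green tray at (337,208). The scene view agrees: the three brown items are decoys, and the rack is on the other side, near the scanner.

Run:
```python
from h import *
np.set_printoptions(precision=4,suppress=True)
s=snapshot('top'); c=lambda u,v:(140+u/2,100+v/2)
P=lambda u,v,z:at(s,c(u,v),z)
e=(P(530,418,.01)+P(525,457,.01))/2; b=(P(242,372,.025)+P(236,410,.025))/2
print('end',e,'w',np.linalg.norm(P(530,418,.01)-P(525,457,.01)),'block',b)
d=(e-b)[:2]; print(np.linalg.norm(d)); d/=np.linalg.norm(d); n=np.array([-d[1],d[0]])
yaw=np.arctan2(d[1],d[0]); O=e[:2]-.085*d
print('yaw',yaw,'O',O,'knob',O+.02*d+.044*n, 'knob meas',P(481,365,.072),P(479,385,.072))
p=P(363,408,.0905); print('post',p,'rail xy',(p[:2]-O)@d,(p[:2]-O)@n)
t=[P(260,160,.02),P(402,149,.02),P(413,257,.02),P(268,268,.02)]; print('tray',sum(t)/4,np.linalg.norm(t[0]-t[1]),np.linalg.norm(t[1]-t[2]),np.arctan2(*(t[1]-t[2])[1::-1]))
print('toolyaw y-axis',np.arctan2(.914,.405)-yaw)
w=snapshot('wrist');print(w['tool_from_camera'],w['camera_matrix'])
```

```text
end [ 0.4326 -0.1374  0.01  ] w 0.04363243503252892 block [0.4823 0.1842 0.025 ]
0.32536215749781966
yaw -1.7241019097670602 O [ 0.4456 -0.0534] knob [ 0.486  -0.0799] knob meas [ 0.5074 -0.0811  0.072 ] [ 0.4859 -0.0787  0.072 ]
post [0.4597 0.0456 0.0905] rail xy -0.09997508755005065 -0.0011366354621904604
tray [0.6921 0.078  0.02  ] 0.16440425703516046 0.12741727678705317 0.09586125920961504
toolyaw y-axis 2.8777911114742434
[[ 0.0003 -0.9523 -0.3051  0.0841]
 [ 1.      0.0002  0.0004 -0.0003]
 [-0.0003 -0.3051  0.9523 -0.1619]
 [ 0.      0.      0.      1.    ]] [[418.2795   0.     320.4126]
 [  0.     418.2795 234.0377]
 [  0.       0.       1.    ]]
```

Call:
move_arm(increments=[1,1.12,-3.67,0,0,0,0.0139,1,1.12,-3.67,0,0,0,0.0139,1,1.12,-3.67,0,0,0,0.0139,1,1.12,-3.67,0,0,0,0.0139,1,1.12,-3.67,0,0,0,0.0139,1,1.12,-3.67,0,0,0,0.0139,1,1.12,-3.67,0,0,0,0.0139,1,1.12,-3.67,0,0,0,0.0139,1,1.12,-3.67,0,0,0,0.0139,1,1.12,-3.67,0,0,0,0.0139,1,1.12,-3.67,0,0,0,0.0139,1,1.12,-3.67,0,0,0,0.0139,1,1.12,-3.67,0,0,0,0.0139,1,1.12,-3.67,0,0,0,0.0139,1,1.12,-3.67,0,0,0,0.0139,1,1.12,-3.67,0,0,0,0.0139,1,1.12,-3.67,0,0,0,0.0139,1,1.12,-3.67,0,0,0,0.0139,1,1.12,-3.67,0,0,0,0.0139,1,0,0,-3,0,0,0])

```text
t: 2.97
eef_pos: [0.4911, -0.0883, 0.1974]
tcp_rot: [[-0.987, 0.16, 0.012], [0.16, 0.987, -0.003], [-0.012, -0.001, -1.0]]
ft_force: [0.6, -0.7, -0.0]
gripper_width: 0.0878
finger_force: 0.0
```

Run:
```python
from h import *
np.set_printoptions(precision=4,suppress=True)
s=snapshot('wrist'); st=state(); print(st['eef_pos'],st['joint_pos'])
im=s['image'].copy()
d=np.array([np.cos(-1.7241),np.sin(-1.7241)]);n=np.array([-d[1],d[0]]);O=np.array([.4456,-.0534])
def W(x,y,z): q=O+x*d+y*n; return [q[0],q[1],z]
def poly(pts):
    a=np.array([proj(s,W(*p)) for p in pts]).round().astype(int); cv2.polylines(im,[a],True,(0,255,0),1)
poly([(85,22,10),(85,-22,10),(0,-22,10),(0,22,10)] and [(.085,.022,.01),(.085,-.022,.01),(0,-.022,.01),(0,.022,.01)])
poly([(0,.022,.025),(0,-.022,.025),(-.1,-.022,.025),(-.1,.022,.025)])
poly([(.014,.061,.072),(.026,.061,.072),(.026,.027,.072),(.014,.027,.072)])
for l in ['knob_grip','cradle_grip']:
    for b in boxes_of('wrist',l)[:2]: print(l,b['uv'],b['score'])
cv2.imwrite('pics/w1.png',im)
```

```text
[ 0.4856 -0.084   0.1895] [-0.334   0.2237  0.4383  2.0405 -0.1181  0.9018  1.5802]
cradle_grip [489.5, 136.1] 0.65
cradle_grip [481.3, 473.4] 0.57
```

View pics/w1.png

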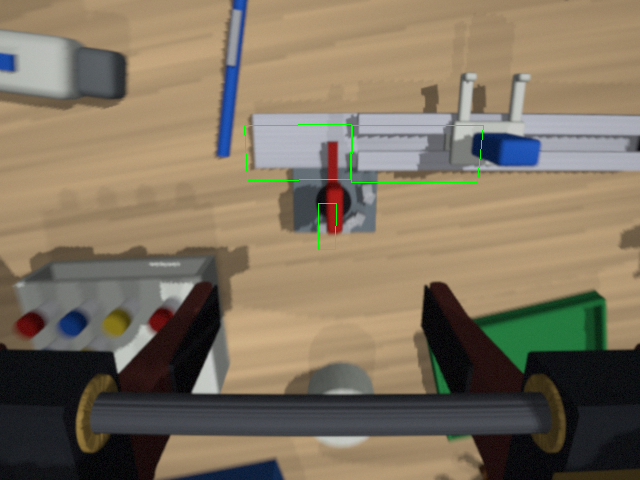

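The overlay is about 10 px off because the arm was still moving when the picture was taken. Joint 7 is at 1.58, so the knob turn would run into its range limit. I'll turn the tool half round and look again at rest.

Call:
move_arm(increments=[1,0,0,0,0,0,-0.125,1,0,0,0,0,0,-0.125,1,0,0,0,0,0,-0.125,1,0,0,0,0,0,-0.125,1,0,0,0,0,0,-0.125,1,0,0,0,0,0,-0.125,1,0,0,0,0,0,-0.125,1,0,0,0,0,0,-0.125,1,0,0,0,0,0,-0.125,1,0,0,0,0,0,-0.125,1,0,0,0,0,0,-0.125,1,0,0,0,0,0,-0.125,1,0,0,0,0,0,-0.125,1,0,0,0,0,0,-0.125,1,0,0,0,0,0,-0.125,1,0,0,0,0,0,-0.125,1,0,0,0,0,0,-0.125,1,0,0,0,0,0,-0.125,1,0,0,0,0,0,-0.125,1,0,0,0,0,0,-0.125])

```text
t: 4.78
eef_pos: [0.4865, -0.0783, 0.1936]
tcp_rot: [[0.884, 0.467, 0.001], [0.467, -0.884, 0.002], [0.002, -0.001, -1.0]]
ft_force: [-1.0, 1.1, 0.3]
gripper_width: 0.0878
finger_force: 0.0
```

Call:
move_arm(increments=[1,0,0,0,0,0,-0.125,1,0,0,0,0,0,-0.125,1,0,0,0,0,0,-0.125,1,0,0,0,0,0,-0.125,1,0,0,0,0,0,-0.125,1,0,0,0,0,0,0,1,0,0,0,0,0,0,1,0,0,0,0,0,0,1,0,0,0,0,0,0])

```text
t: 5.53
eef_pos: [0.4862, -0.0796, 0.1929]
tcp_rot: [[0.991, -0.132, 0.0], [-0.132, -0.991, 0.001], [0.0, -0.001, -1.0]]
ft_force: [0.3, -0.3, 1.2]
gripper_width: 0.0878
finger_force: 0.0
```

Run:
```python
from h import *
np.set_printoptions(precision=4,suppress=True)
st=state(); s=snapshot('wrist'); R=np.array(st['tcp_rot']); print(st['t'],st['eef_pos'],st['joint_pos'],R,np.arctan2(-R[1,1],-R[0,1]))
im=s['image'].copy()
d=np.array([np.cos(-1.7241),np.sin(-1.7241)]);n=np.array([-d[1],d[0]]);O=np.array([.4456,-.0534])
def W(x,y,z): q=O+x*d+y*n; return [q[0],q[1],z]
def poly(pts):
    a=np.array([proj(s,W(*p)) for p in pts]).round().astype(int); cv2.polylines(im,[a],True,(0,255,0),1)
poly([(.085,.022,.01),(.085,-.022,.01),(0,-.022,.01),(0,.022,.01)])
poly([(0,.022,.025),(0,-.022,.025),(-.1,-.022,.025),(-.1,.022,.025)])
poly([(.014,.061,.072),(.026,.061,.072),(.026,.027,.072),(.014,.027,.072)])
cv2.imwrite('pics/w2.png',im);cv2.imwrite('pics/w2raw.png',s['image'])
```

```text
5.5333 [ 0.4862 -0.0796  0.1929] [-0.8417  0.3601  1.0962  2.0612 -0.397   0.9488 -1.237 ] [[ 0.9912 -0.1324  0.0003]
 [-0.1324 -0.9912  0.0009]
 [ 0.0001 -0.0009 -1.    ]] 1.4379640005190275
```

View pics/w2.png

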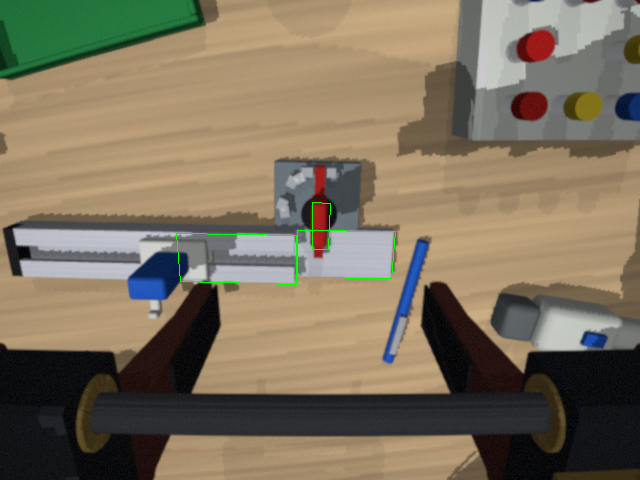

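```bash
python3 -c "
import cv2
a=cv2.imread('pics/w2raw.png')
cv2.imwrite('pics/w2z.png',cv2.resize(a[150:330,0:400],None,fx=2,fy=2,interpolation=2))"
```

```text
(no output)
```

View pics/w2z.png

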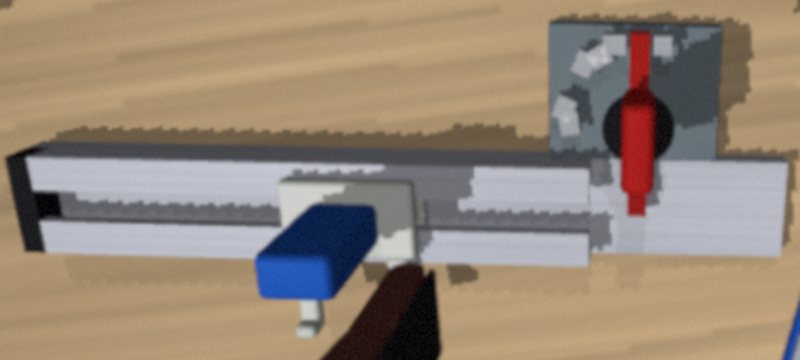

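```bash
cat > fit.py <<'E'
from h import *
from scipy.optimize import least_squares
np.set_printoptions(precision=4,suppress=True)
s=snapshot('wrist')
A=[(.085,.022,.01,787,160),(.085,-.022,.01,782,255),(0,.022,.025,589,168),(0,-.022,.025,589,265),(-.24,.022,.025,30,157),(-.24,-.022,.025,40,251)]
def W(p,x,y,z):
    d=np.array([np.cos(p[2]),np.sin(p[2])]);n=np.array([-d[1],d[0]]);q=np.array(p[:2])+x*d+y*n;return [q[0],q[1],z]
f=lambda p:np.concatenate([proj(s,W(p,*a[:3]))-[a[3]/2,150+a[4]/2] for a in A])
r=least_squares(f,[.4456,-.0534,-1.724]);p=r.x;print(p,r.fun.reshape(-1,2))
print('knob',W(p,.02,.044,.06))
print('bar top px', (proj(s,W(p,.02,.044,.072))-[0,150])*2)
for z in (.02,.03,.04):
  out=[]
  for u,v in [(640,38),(665,47),(615,45),(598,55),(582,66),(568,100),(567,128),(577,60),(560,97)]:
    q=at(s,(u/2,150+v/2),z)[:2]-W(p,.02,.044,0)[:2]; a=np.arctan2(q[1],q[0])-p[2]-np.pi/2
    out.append((round((a+np.pi)%(2*np.pi)-np.pi,2),round(1e3*np.hypot(*q))))
  print(z,out)
  # unwrap: rows radius 15..45mm, cols angle -0.6..2.2
  an=np.linspace(-.6,2.2,700); rr=np.linspace(.015,.045,150); k=W(p,.02,.044,z)
  mp=np.array([[proj(s,[k[0]+ra*np.cos(t+p[2]+np.pi/2),k[1]+ra*np.sin(t+p[2]+np.pi/2),z]) for t in an] for ra in rr]).astype(np.float32)
  cv2.imwrite(f'pics/pol{int(z*1000)}.png',cv2.remap(s['image'],mp[...,0],mp[...,1],cv2.INTER_CUBIC))
ims=[cv2.imread(f'pics/pol{z}.png') for z in (20,30,40)]
im=np.vstack(ims)
for t in np.arange(-.5,2.2,.1): x=int((t+.6)/2.8*700); cv2.line(im,(x,0),(x,12 if abs(t)>.01 and abs(t-1)>.01 else 30),(0,255,0),1)
cv2.imwrite('pics/pol.png',im)
E
python3 fit.py
```

```text
[ 0.4467 -0.0526 -1.7261] [[ 0.4536  0.5099]
 [-0.7428 -0.1109]
 [-0.0053 -0.239 ]
 [-0.109  -0.0001]
 [-2.2505 -0.5076]
 [ 2.7284  0.2686]]
knob [np.float64(0.48711425880399095), np.float64(-0.0792064450832317), 0.06]
bar top px [637.9242 149.6375]
0.02 [(np.float64(0.0), 31), (np.float64(-0.35), 30), (np.float64(0.34), 30), (np.float64(0.61), 29), (np.float64(0.87), 30), (np.float64(1.39), 29), (np.float64(1.79), 30), (np.float64(0.86), 33), (np.float64(1.37), 33)]Traceback (most recent call last):
  File "fit.py", line 20, in <module>
    mp=np.array([[proj(s,[k[0]+ra*np.cos(t+p[2]+np.pi/2),k[1]+ra*np.sin(t+p[2]+np.pi/2),z]) for t in an] for ra in rr]).astype(np.float32)
                  ~~~~^^^^^^^^^^^^^^^^^^^^^^^^^^^^^^^^^^^^^^^^^^^^^^^^^^^^^^^^^^^^^^^^^^^^^
  File "h.py", line 15, in proj
    o,R=cam(s); c=R.T@(np.array(p)-o); u=c[:2]/c[2]; u=u*(1+s['k1']*(u@u)); K=np.array(s['camera_matrix'])
        ~~~^^^
  File "h.py", line 5, in cam
    st=state(); T=np.array(s['tool_from_camera']); R=np.array(st['tcp_rot'])
ValueError: time passes only in moves, steps and waits
```

```bash
sed -i 's/^def cam(s):/def cam(s):\n    if "C" not in s: s["C"]=cam_(s)\n    return s["C"]\ndef cam_(s):/' h.py; sed -i 's/for z in (.02,.03,.04)/for z in (.015,.02,.025)/; s/(20,30,40)/(15,20,25)/' fit.py; python3 fit.py
```

```text
[ 0.4467 -0.0527 -1.7267] [[ 0.4836  0.5071]
 [-0.7159 -0.1091]
 [ 0.0138 -0.2382]
 [-0.0915  0.007 ]
 [-2.303  -0.5029]
 [ 2.6816  0.283 ]]
knob [np.float64(0.48707644364096064), np.float64(-0.07932323829324354), 0.06]
bar top px [637.9965 149.6459]
0.015 [(np.float64(0.0), 31), (np.float64(-0.36), 29), (np.float64(0.35), 29), (np.float64(0.63), 29), (np.float64(0.91), 30), (np.float64(1.43), 30), (np.float64(1.83), 31), (np.float64(0.89), 33), (np.float64(1.41), 33)]
0.02 [(np.float64(0.0), 31), (np.float64(-0.35), 30), (np.float64(0.34), 30), (np.float64(0.61), 29), (np.float64(0.87), 30), (np.float64(1.39), 29), (np.float64(1.79), 30), (np.float64(0.86), 33), (np.float64(1.37), 33)]
0.025 [(np.float64(0.0), 32), (np.float64(-0.33), 30), (np.float64(0.33), 31), (np.float64(0.59), 30), (np.float64(0.84), 31), (np.float64(1.35), 29), (np.float64(1.75), 30), (np.float64(0.83), 34), (np.float64(1.34), 33)]
```

View pics/pol.png

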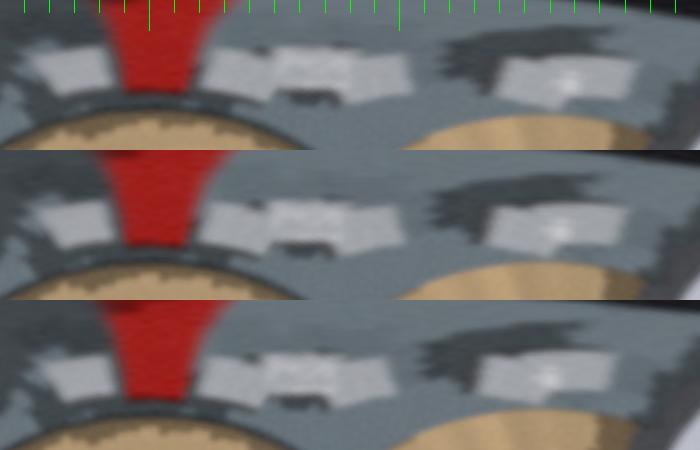

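Fit residuals are under 1 px, which puts the knob axis at (0.4871, -0.0792). From the unwrapped blocks, the second notch is centred near 1.17 rad: its gap runs from about 1.01 to 1.35, while the locked gap is centred near 0.02. Going down to grip the knob.

Call:
move_arm(increments=[0.6,0.1,0.04,-2.5,0,0,-0.023,0.6,0,0,-3,0,0,0,0.6,0,0,-3,0,0,0,0.6,0,0,-3,0,0,0,0.6,0,0,-2.2,0,0,0,0.6,0,0,-1,0,0,0,0.6,0,0,0,0,0,0,0.6,0,0,0,0,0,0,0,0,0,0,0,0,0,0,0,0,0,0,0,0,0,0,0,0,0,0,0,0,0,0,0,0,0,0,0,0,0,0,0,0,0,0,0,0,0,0,0,0], newtons=30)

```text
t: 6.85
eef_pos: [0.4872, -0.0795, 0.0459]
tcp_rot: [[0.987, -0.158, 0.0], [-0.158, -0.987, 0.0], [0.0, -0.0, -1.0]]
ft_force: [0.1, -0.3, -0.3]
gripper_width: 0.0162
finger_force: 0.0
```

Call:
move_arm(increments=[0,0,0,0,0,0,0,0,0,0,0,0,0,0,0,0,0,0,0,0,0,0,0,0,0.3,0,0,0,0,0,0,0.3,0,0,0,0,0,0,0.3,0,0,0,0,0,0,0.15,0,0,0,0,0,0,0,0,0,0,0,0,0,0,0,0,0])

```text
t: 7.6
eef_pos: [0.4873, -0.0787, 0.0564]
tcp_rot: [[0.988, -0.158, 0.0], [-0.158, -0.988, 0.001], [-0.0, -0.001, -1.0]]
ft_force: [0.1, 5.2, 0.8]
gripper_width: 0.012
finger_force: 30.0
```

Call:
move_arm(increments=[0,0,0,0,0,0,0.09,0,0,0,0,0,0,0.09,0,0,0,0,0,0,0.09,0,0,0,0,0,0,0.09,0,0,0,0,0,0,0.09,0,0,0,0,0,0,0.09,0,0,0,0,0,0,0.09,0,0,0,0,0,0,0.09,0,0,0,0,0,0,0.09,0,0,0,0,0,0,0.09,0,0,0,0,0,0,0.09,0,0,0,0,0,0,0.09,0,0,0,0,0,0,0.09,0,0,0,0,0,0,0,0,0,0,0,0,0,0,0,0,0,0,0,0,0])

```text
t: 8.93
eef_pos: [0.487, -0.0779, 0.0563]
tcp_rot: [[0.53, 0.848, -0.0], [0.848, -0.53, 0.002], [0.002, -0.001, -1.0]]
ft_force: [0.9, 8.0, 1.2]
gripper_width: 0.0116
finger_force: 30.0
```

Call:
move_arm(increments=[0,0,0,-0.2,0,0,0,0,0,0,-0.2,0,0,0,0,0,0,-0.1,0,0,0,0,0,0,0,0,0,0,0,0,0,0,0,0,0])

```text
t: 9.35
eef_pos: [0.4871, -0.0779, 0.051]
tcp_rot: [[0.53, 0.848, -0.001], [0.848, -0.53, 0.002], [0.001, -0.001, -1.0]]
ft_force: [1.1, 8.2, -1.8]
gripper_width: 0.0119
finger_force: 30.0
```

Call:
move_arm(increments=[0,0,0,-0.2,0,0,0,0,0,0,-0.2,0,0,0,0,0,0,-0.15,0,0,0,0,0,0,-0.05,0,0,0,0,0,0,0,0,0,0,0,0,0,0,0,0,0])

```text
t: 9.85
eef_pos: [0.4871, -0.078, 0.0458]
tcp_rot: [[0.53, 0.848, -0.0], [0.848, -0.53, 0.003], [0.002, -0.002, -1.0]]
ft_force: [-1.3, 7.6, 10.4]
gripper_width: 0.0119
finger_force: 30.0
```

Run:
```python
from h import *
s=snapshot('wrist');cv2.imwrite('pics/w3.png',s['image']); s=snapshot('scene');cv2.imwrite('pics/s3.png',s['image'])
st=state();print(st['joint_pos'],st['torque'])
```

```text
[-0.36382177  0.48856199  0.49642066  2.14773318 -0.41324967  0.59749918
 -0.1285425 ] [1.97958694 0.48915825 0.0277761 ]
```

The push stopped at the home height with 10 N of resistance, and the plunger passed 7 mm without any. So the knob is seated in the notch at about 1.17 rad. I'll release it and move above the cradle post.

Call:
move_arm(increments=[0.5,0,0,0,0,0,0,0.5,0,0,0,0,0,0,0.5,0,0,0,0,0,0,0.5,0,0,2,0,0,0,0.5,0,0,3,0,0,0,0.5,0,0,3,0,0,0,0.6,-0.25,1.25,2,0,0,-0.117,0.6,-0.25,1.25,0,0,0,-0.117,0.6,-0.25,1.25,0,0,0,-0.117,0.6,-0.25,1.25,0,0,0,-0.117,0.6,-0.25,1.25,0,0,0,-0.117,0.6,-0.25,1.25,0,0,0,-0.117,0.6,-0.25,1.25,0,0,0,-0.117,0.6,-0.25,1.25,0,0,0,-0.117,0.6,-0.25,1.25,0,0,0,-0.117,0.6,-0.25,1.15,0,0,0,-0.117,0.6,0,0,0,0,0,0,0.6,0,0,0,0,0,0,0.6,0,0,0,0,0,0])

```text
t: 11.53
eef_pos: [0.4621, 0.0434, 0.1452]
tcp_rot: [[0.988, -0.156, 0.0], [-0.156, -0.988, -0.001], [0.0, 0.001, -1.0]]
ft_force: [0.3, 0.0, 0.0]
gripper_width: 0.0524
finger_force: 0.0
```

Run:
```python
from h import *
np.set_printoptions(precision=4,suppress=True)
p=[.4467,-.0527,-1.7265];d=np.array([np.cos(p[2]),np.sin(p[2])]);n=np.array([-d[1],d[0]]);O=np.array(p[:2])
st=state(); s=snapshot('wrist'); R=np.array(st['tcp_rot']); print(st['t'],st['eef_pos'],np.arctan2(-R[1,1],-R[0,1]),st['joint_pos'])
im=s['image'].copy(); w=lambda x,y,z:[*(O+x*d+y*n),z]
hsv=cv2.cvtColor(im,cv2.COLOR_BGR2HSV); m=cv2.inRange(hsv,(105,120,40),(125,255,255)); c=max(cv2.findContours(m,0,1)[0],key=cv2.contourArea); print(cv2.boundingRect(c))
for z in (.0905,.0345):
  a=np.array([proj(s,w(x,y,z)) for x,y in [(-.114,.009),(-.086,.009),(-.086,-.009),(-.114,-.009)]]).round().astype(int);cv2.polylines(im,[a],True,(0,255,0),1)
a=np.array([proj(s,w(x,y,.025)) for x,y in [(0,.022),(0,-.022),(-.24,-.022),(-.24,.022)]]).round().astype(int);cv2.polylines(im,[a],True,(0,255,0),1)
cv2.imwrite('pics/w4.png',im)
```

```text
11.5333 [0.4621 0.0434 0.1452] 1.4142902065499428 [-0.9898  0.3324  0.9237  2.1633 -0.3676  0.8075 -1.5605]
(289, 222, 49, 52)
```

View pics/w4.png

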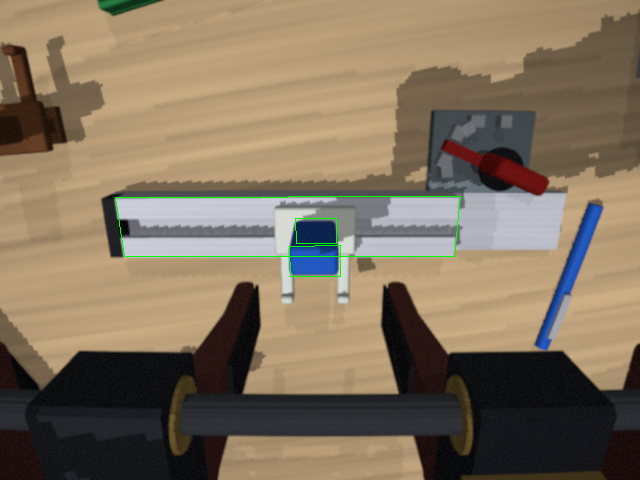

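The rail outline and post match to within 1 px. The knob shows its tail in the second notch and its arm off the landing. Descending to grip the post.

Call:
move_arm(increments=[0.6,0.03,0.3,-2,0,0,0,0.6,0,0,-3,0,0,0,0.6,0,0,-2.4,0,0,0,0.6,0,0,-1.3,0,0,0,0.6,0,0,-0.5,0,0,0,0.6,0,0,0,0,0,0,0.25,0,0,0,0,0,0,0.25,0,0,0,0,0,0,0.25,0,0,0,0,0,0,0,0,0,0,0,0,0,0,0,0,0,0,0,0,0,0,0,0,0,0,0,0,0,0,0,0,0,0,0,0,0,0,0,0], newtons=25)

```text
invalid input
```

Call:
move_arm(increments=[0.6,0.03,0.3,-2,0,0,0,0.6,0,0,-3,0,0,0,0.6,0,0,-2.4,0,0,0,0.6,0,0,-1.3,0,0,0,0.6,0,0,-0.5,0,0,0,0.6,0,0,0,0,0,0,0,0,0,0,0,0,0,0,0,0,0,0,0,0,0,0,0,0,0,0,0,0,0,0,0,0,0,0,0,0,0,0,0,0,0,0,0,0,0,0,0,0], newtons=25)

```text
t: 12.58
eef_pos: [0.4629, 0.0475, 0.0538]
tcp_rot: [[0.987, -0.158, 0.001], [-0.158, -0.987, 0.001], [0.001, -0.001, -1.0]]
ft_force: [-1.0, 0.3, 6.7]
gripper_width: 0.0275
finger_force: 25.0
```

Call:
move_arm(increments=[0,-0.08,-0.49,0,0,0,0,0,-0.124,-0.79,0,0,0,0,0,-0.124,-0.79,0,0,0,0,0,-0.124,-0.79,0,0,0,0,0,-0.124,-0.79,0,0,0,0,0,-0.124,-0.79,0,0,0,0])

```text
t: 13.08
eef_pos: [0.4564, 0.0038, 0.0538]
tcp_rot: [[0.988, -0.157, 0.002], [-0.157, -0.988, 0.002], [0.001, -0.002, -1.0]]
ft_force: [0.9, 4.8, 5.8]
gripper_width: 0.0281
finger_force: 25.0
```

Call:
move_arm(increments=[0,-0.124,-0.78,0,0,0,0,0,-0.124,-0.78,0,0,0,0,0,-0.124,-0.78,0,0,0,0,0,-0.124,-0.78,0,0,0,0,0,-0.124,-0.78,0,0,0,0,0,-0.124,-0.78,0,0,0,0,0,-0.124,-0.78,0,0,0,0,0,-0.124,-0.78,0,0,0,0,0,-0.124,-0.78,0,0,0,0,0,-0.124,-0.78,0,0,0,0,0,-0.124,-0.78,0,0,0,0,0,-0.124,-0.78,0,0,0,0,0,0,0,0,0,0,0,0,0,0,0,0,0,0])

```text
t: 14.25
eef_pos: [0.441, -0.0916, 0.0538]
tcp_rot: [[0.987, -0.16, 0.002], [-0.16, -0.987, -0.001], [0.002, 0.0, -1.0]]
ft_force: [-0.3, -1.5, 8.6]
gripper_width: 0.0281
finger_force: 25.0
```

Now past the lips and still on the bed. Lifting and carrying it to the tray.

Call:
move_arm(increments=[0,0,0,0.5,0,0,0,0,0,0,1.5,0,0,0,0,0,0,2,0,0,0,0,0,0,3,0,0,0,0,0,0,3,0,0,0,0,1,0.7,0,0,0,0.02,0,2.2,1.45,0,0,0,0.02,0,2.3,1.5,0,0,0,0.02,0,2.3,1.5,0,0,0,0.02,0,2.3,1.5,0,0,0,0.02,0,2.3,1.5,0,0,0,0.02,0,2.3,1.5,0,0,0,0.02,0,2.3,1.5,0,0,0,0.02,0,2.3,1.5,0,0,0,0.02,0,2.3,1.5,0,0,0,0.02,0,2.3,1.5,0,0,0,0.02,0,2,1.5,0,0,0,0.02,0,0,0,0,0,0,0,0,0,0,0,0,0,0], newtons=30)

```text
t: 15.83
eef_pos: [0.6992, 0.0825, 0.151]
tcp_rot: [[0.997, 0.083, -0.003], [0.083, -0.997, -0.0], [-0.003, 0.0, -1.0]]
ft_force: [-0.1, -0.7, -2.0]
gripper_width: 0.0278
finger_force: 30.0
```

Run:
```python
from h import *
s=snapshot('scene');w=snapshot('wrist')
cv2.imwrite('pics/p5.png',np.hstack([cv2.resize(s['image'],(400,300)),cv2.resize(w['image'],(400,300))]))
```

```text
(no output)
```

View pics/p5.png

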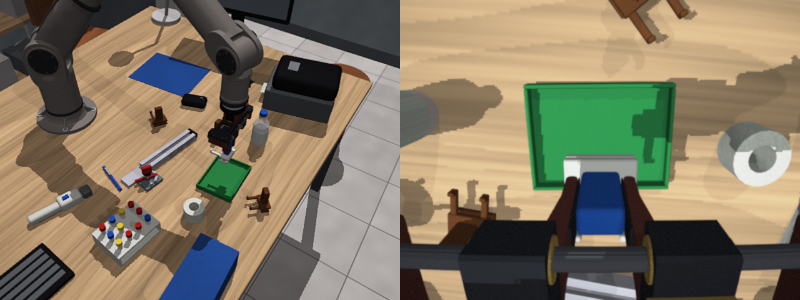

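The cradle is held over the tray, aligned with it and well inside its outline. Lowering it.

Call:
move_arm(increments=[0,0,0,-1.5,0,0,0,0,0,0,-2.5,0,0,0,0,0,0,-2.5,0,0,0,0,0,0,-1.5,0,0,0,0,0,0,-1,0,0,0,0,0,0,-0.5,0,0,0,0,0,0,0,0,0,0,0,0,0,0,0,0,0])

```text
t: 16.6
eef_pos: [0.7001, 0.0806, 0.0589]
tcp_rot: [[0.997, 0.081, 0.001], [0.081, -0.997, -0.0], [0.001, 0.0, -1.0]]
ft_force: [0.7, -0.1, -2.1]
gripper_width: 0.0278
finger_force: 30.0
```

Call:
move_arm(increments=[0,0,0,-0.5,0,0,0,0,0,0,-0.3,0,0,0,0,0,0,-0.15,0,0,0,0,0,0,-0.1,0,0,0,0,0,0,0,0,0,0,0,0,0,0,0,0,0])

```text
t: 17.1
eef_pos: [0.6997, 0.0809, 0.0489]
tcp_rot: [[0.997, 0.081, 0.001], [0.081, -0.997, 0.001], [0.001, -0.001, -1.0]]
ft_force: [-2.2, -0.1, 5.0]
gripper_width: 0.0279
finger_force: 30.0
```

The contact force has turned upward at the expected height, so the foot is on the tray floor. Releasing and retreating.

Call:
move_arm(increments=[0.6,0,0,0,0,0,0,0.6,0,0,0,0,0,0,0.6,0,0,0,0,0,0,0.6,0,0,0,0,0,0,0.6,0,0,1,0,0,0,0.6,0,0,2.5,0,0,0,0.6,0,0,3.5,0,0,0,0.6,0,0,3.5,0,0,0,0.6,0,0,3.5,0,0,0,0.6,0,0,0,0,0,0,0.6,0,0,0,0,0,0])

```text
t: 18.02
eef_pos: [0.7011, 0.0805, 0.191]
tcp_rot: [[0.997, 0.081, 0.005], [0.081, -0.997, 0.001], [0.005, -0.001, -1.0]]
ft_force: [-0.2, -0.3, -1.3]
gripper_width: 0.0526
finger_force: 0.0
```

Run:
```python
from h import *
s=snapshot('scene');w=snapshot('wrist')
cv2.imwrite('pics/p6.png',np.hstack([cv2.resize(s['image'][180:400,150:450],(400,300)),cv2.resize(w['image'],(400,300))]))
```

```text
(no output)
```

View pics/p6.png

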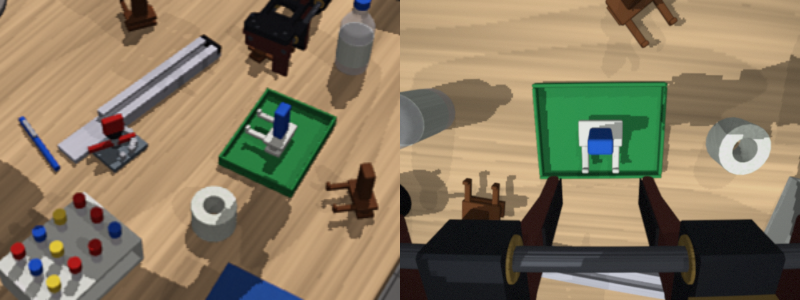

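The cradle stands upright and flat inside the green tray, the gripper is clear of it, and the gate knob is still turned. Handing in.

```bash
python3 -c "
from rig import *
print(job_done())"
```

```text
the job is handed in; nothing more can be done
None
```

The gate knob is home in its second notch (about 1.17 rad) and the cradle stands upright in the green tray; I handed the job in at about 18 s, and the hand-in gave no verdict.

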